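Throw the gate-latch bolt with the hand-cranked cam

ROBOT

A 6-joint arm with a two-finger parallel gripper is mounted at the origin on the work surface. World frame = base frame: x ahead of the robot, y to its left, z up, the work surface at z = 0. Lengths are in m, angles in rad, forces in N, time in s.
With the tool pointing down it reaches from about 0.375 to 0.925 m from the base axis. Payload 5.7 kg.
Tool frame: the origin (TCP) lies at the very end of the fingers, on their centre line; the grasp point (between the pads) lies 19 mm behind it; x points along the fingers, z is the direction in which the jaws open and shut, and the axes are right-handed (so a half turn about x gives the same grasp; the last joint's range is limited). The gripper opens to 88 mm and grips with 3 to 60 N. Pads are 20 mm wide; open, the fingers measure 115 mm over their backs; the gripper's body (75 mm by 178 mm) begins 61 mm behind the grasp point.
Start: joints at [-1.245, 0.359, 1.51, -0, 1.272, -0.115], TCP at [0.256, -0.543, 0.223] pointing down, gripper open.
Joint ranges: [-2.97, 2.97], [-1.01, 2.36], [0.21, 2.38], [-0.96, 4.11], [0.2, 2.71], [-2.98, 2.98]. Speed limits (rad/s): [2.39, 2.39, 3.14, 3.14, 3.14, 3.14].

INTERFACE

Orientations are given as a 3x3 rotation matrix whose columns are the frame's x, y, z axes.
In Python, from plant import * gives the robot as it stands.
- The arm moves only by the tool send_rows, never from a script. Its argument "motion" is a list that holds one entry, the list of rows, each a list of 5 numbers: the shift along the world's x, y, z in m, then the turn about the world's z in rad, then the opening, from 0 (shut) to 1 (fully open). A call has exactly 5 rows; each row is the pose to reach, as a shift and turn from the pose measured when the call began; what a row does not reach only later rows make up. A row lasts 1/10 s, in which the tool goes at most 50 mm and 8.59 degrees, less where a joint would pass 70% of its speed; a pose out of reach is approached as far as the arm can. A call with a gripper value outside its range is refused whole. The fingers move at their own pace and stop on an object; "squeeze" is the grip in N (left out, the last holds). Time passes only in rows, so rows that repeat a pose let the fingers close, or fill a call up. It gives the time, the measured TCP pose, the force and the opening at its end, in the units of the state.
- read_state(): the state, without advancing time (a new reading comes with each control period).
- grab_frame(name): name is "scene" or "top" or "wrist"; returns a dict with "color" (384x512x3 uint8, red, green, blue), "range_z" (384x512 float32, m along the optical axis (not along the pixel's ray), 0 where there is no reading), "K" (3x3 intrinsics, pixels), "k1" (the pictures are not rectified: a ray, as slopes to the right and down, at radius r is drawn at 1 + k1 r^2 times it, then the intrinsics apply), "R" (3x3) and "t" (3): a world point X has camera coordinates R X + t; the wrist camera has in their place "tool_from_camera" (4x4, takes a point from camera to tool coordinates, whose origin is the TCP and whose axes are the tool frame's). Camera axes: x right, y down, z forward; pixel columns grow to the right and rows downward; lengths in m; the calibration is good to about 2 mm. A picture is of the moment at which its call begins: read the wrist's pose just before it.
- sign_off(): hands the job in, once; it reports no verdict.
The state is a dict: "t": time; "qpos": joint angles; "dq": joint speeds; "tau": joint torques, N m; "position": TCP position; "eef_rot": TCP orientation; "ft_force": force on the tool from outside, world axes, zero at the start; "ft_torque": the same for the moment, N m; "grip_width": finger opening in m.
Only numpy, scipy, OpenCV 4.12 (cv2) and the standard library are available. Lean on these libraries where they do the work, as an engineer would, in place of code of your own. Each camera call takes 0.05 s, during which the arm holds its last target. There are 200 camera calls.

TASK

Throw the holding pawl over, clear of the ratchet wheel, then crank the camshaft backwards (clockwise seen from above) until the bolt is pushed fully out and its roller rests on the flat of the cam, so that the bolt stays out by itself when you let go of the crank. Leave the pawl thrown back, and leave the mug, the bell clapper and the wedge where they are.

Things in the scene. Friction and masses are not known exactly. Their poses are not given: they have to be found in the camera images.
- unit: Fixed latch unit: a pale plate 400 mm wide on a frame, sloping 30 deg down to the unit's front (-x, robot side). Origin on the shelf under the shaft; x to the rear (uphill), y left, z up. Plate frame, zero at shaft_axis: u uphill along the plate = (cos30, 0, sin30), v left = y, n out of the plate = (-sin30, 0, cos30) in unit axes. Plate spans u -165 to 115, v -150 to 250 mm.
- shaft_axis (a point): Where the camshaft's axis (along n) pierces the plate's face, 105 mm above the shelf. On the shaft, outwards: cam (n 10 to 28 mm, base radius 38, lobe radius 63), ratchet wheel (n 34 to 46, radius 48), crank arm (n 58 to 68). Shaft friction about 0.18 N m. Backwards is blocked by the pawl until that is thrown; forwards it soon meets a stop.
- cam_hub (a point): Middle of the cam, on the shaft axis at n = 19 mm. How the cam is keyed to the crank differs each time: turning backwards, the roller meets the lobe after 14 to 80 deg and climbs for about 80 deg (effort at the grip growing to 8 to 15 N; let go, it runs back), then for about 36 deg runs on the flat (effort falls to about 0 to 4 N, crank stays put), then drops off within 34 deg and the bolt springs back.
- crank_grip (a point): Middle of the crank's wooden grip, which revolves freely on its pin: 28 mm in diameter, 80 mm long, axis along n, spanning n 72 to 152 mm (this point at n = 117), 75 mm from the shaft axis. It starts left of the shaft; turning backwards carries it uphill and over to the right.
- gutter (a point): Middle of a fixed green gutter pipe, 54 mm thick, 500 mm long along the unit's y, over the uphill side of the crank's circle; its brackets run back (+x) at y -175 and 275 mm of the unit. It stops a vertical tool from carrying the grip along the uphill part of its circle; a tool leaning 30 deg (pointing along -n, from the robot's side) clears it.
- bolt (a joint): Travel in m of the steel latch bolt (bar 24 x 16 mm, 140 mm long) along v, to the unit's left: 0 = drawn in (start), 0.024 = fully out, its 20 mm brass roller on the flat of the cam. A spring (15 to 29 N) presses it to the cam.
- bolt_tip (a point): Free (left) end of the bolt, at u 0, n 19 mm; at v = 192 mm drawn in, 216 mm fully out, where it stands between the two cheeks of the keeper.
- pawl (a joint): Angle of the holding pawl about its pivot, rad: 0 = nose in the ratchet teeth (start), 0.9 = thrown fully back; positive is clockwise seen from above. It has a round weight on its nose: on the slope gravity keeps it at either end, and it tips over by itself once well past the middle (0.45 rad). Moving the post takes under 2 N.
- pawl_pivot (a point): Pivot of the pawl, at u -60, v -64, n 40 mm, axis along n. The nose lies uphill of it, the tail with the post downhill.
- pawl_post (a point): Near the top of the pawl's post: a round steel post, 16 mm in diameter, standing along n (n 40 to 95 mm, this point at n = 70), 65 mm downhill of the pivot when the pawl is in. To throw the pawl, move the post to the left (+v), clockwise about the pivot, by some 55 mm.
- mug: Blue enamel mug, 84 mm across, 85 mm high, standing on the shelf at the right of the unit. Origin under its centre. Leave alone.
- clapper: Brass bell clapper, 130 mm long, lying on the shelf behind the mug. Origin under its middle. Leave alone.
- wedge: Varnished ash wedge with a rounded end, 155 x 50 x 26 mm, lying on the shelf at the left of the unit. Origin under its middle. Leave alone.

How it is judged:
On the way:
1. the pawl is thrown back while the bolt is still drawn in (value of joint pawl above 0.75 rad and value of joint bolt below 0.003 m), for 0.1 s.
At the end, for the whole second after the job is handed in: The bolt is out by more than 22.2 mm of its 24 mm and stands still with the crank released (so its roller is on the flat), and the pawl is still thrown back (over 0.75 rad) (value of joint bolt above 0.0222 m and velocity of joint bolt between -0.002 and 0.002 m/s and value of joint pawl above 0.75 rad); the robot touches nothing.
It fails at once if the mug, the clapper or the wedge is shifted by more than 20 mm (distance of any of mug, clapper, wedge from where it was at the start of the episode above 0.02 m).
It also fails if it takes over 51 s, if anything falls off the work surface, if the arm or the gripper's body presses on something with over 40 N, if the wrist force passes 120 N, or if a joint passes its speed limit or range.

## Working session

There is one attempt and no reset: what is moved stays moved. The work goes in short steps, Python scripts to look and compute and a tool call to move; the robot and the scene stay as the last step left them, time stands still between calls to the robot, and variables do not carry over. Pictures are saved under pics/ and viewed, about 8 in all and at most 12, crops included, and the job is handed in when it is done.

Besides the shell and the picture viewer there is one more tool, called after "Call:" by a JSON object that holds its "api" and its "payload". send_rows: Moves the arm, as the interface text tells. Its arguments: {"type":"object","properties":{"motion":{"type":"array","items":{"type":"array","items":{"type":"array","items":{"type":"number"}}}},"squeeze":{"type":"number"}},"required":["motion"]}

```bash
mkdir -p pics; ls; cat > h.py <<'E'
from plant import *
import numpy as np, cv2
def px2w(f,u,v,z=None):
    K=f["K"]; d=np.array([(u-K[0,2])/K[0,0],(v-K[1,2])/K[1,1]])
    s=d.copy()
    for _ in range(20): s=d/(1+f["k1"]*(s@s))
    if z is None: z=f["range_z"][int(v),int(u)]
    return f["R"].T@(np.array([s[0]*z,s[1]*z,z])-f["t"])
def w2px(f,X):
    c=f["R"]@np.asarray(X)+f["t"]; s=c[:2]/c[2]; s=s*(1+f["k1"]*(s@s))
    return f["K"][:2,:2]@s+f["K"][:2,2]
E
python3 - <<'E'
from h import *
import pickle
for n in ("scene","top"):
    f=grab_frame(n); pickle.dump(f,open(n+".pkl","wb"))
    cv2.imwrite(f"pics/{n}1.png",cv2.resize(f["color"][:,:,::-1],(768,576)))
    print(n,f["k1"],f["K"].tolist(),(-f["R"].T@f["t"]).round(3),(f["range_z"]>0).mean())
s=read_state();print(s["t"],s["position"],s["eef_rot"],s["ft_force"])
E
```

```text
pics
scene 0.009972373404112835 [[370.9342972764266, 0.0, 259.09461528338085], [0.0, 370.9342972764266, 194.87187070630407], [0.0, 0.0, 1.0]] [1.468 0.22  0.899] 0.9961039225260416
top -0.205765174892543 [[476.8014241753916, 0.0, 252.27474472377344], [0.0, 476.8014241753916, 184.230298314442], [0.0, 0.0, 1.0]] [0.499 0.09  1.697] 0.9960072835286459
0.1 [ 0.25578558 -0.54206269  0.22188902] [[-5.23204838e-04  9.04405160e-01  4.26674386e-01]
 [ 1.54680391e-03  4.26674666e-01 -9.04403857e-01]
 [-9.99998667e-01  1.86793135e-04 -1.62217569e-03]] [ 0.3499207   0.38241207 -0.04749935]
```

View pics/scene1.png

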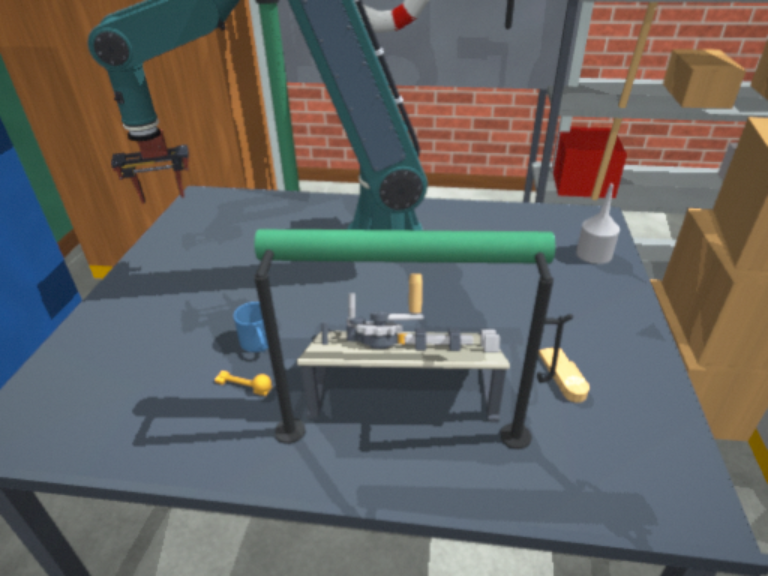

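View pics/top1.png

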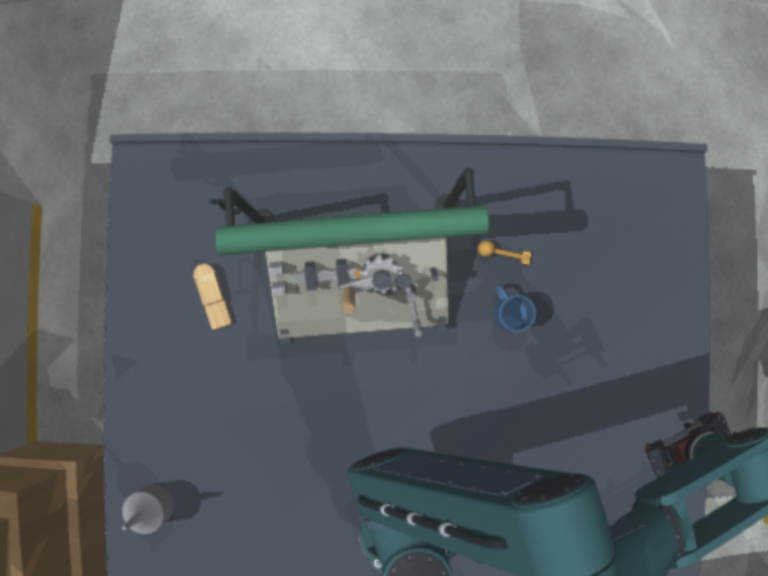

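```bash
cat > fit.py <<'E'
from h import *
import pickle
f=pickle.load(open("top.pkl","rb")); g=pickle.load(open("scene.pkl","rb"))
def cloud(f):
    V,U=np.mgrid[0:384,0:512]; P=[]
    K=f["K"]; d=np.stack([(U-K[0,2])/K[0,0],(V-K[1,2])/K[1,1]],-1); s=d.copy()
    for _ in range(20): s=d/(1+f["k1"]*(s**2).sum(-1,keepdims=True))
    z=f["range_z"]; C=np.dstack([s[...,0]*z,s[...,1]*z,z])
    return (C-f["t"])@f["R"]
def report():
  for n,f in(("top",globals()['f']),("scene",g)):
    C=cloud(f); hsv=cv2.cvtColor(f["color"],cv2.COLOR_RGB2HSV).astype(int)
    H,S,Vv=hsv[...,0],hsv[...,1],hsv[...,2]
    m=(H>60)&(H<82)&(S>90)&(Vv>60)&(C[...,2]>.2)&(C[...,0]>.5)&(C[...,0]<1.1)
    P=C[m]; c=np.median(P,0); print(n,"green",m.sum(),c, "min",np.percentile(P,1,0),"max",np.percentile(P,99,0))
    d=np.linalg.svd(P-P.mean(0),full_matrices=False)[2][0]; print(" dir",d,"yaw deg",np.degrees(np.arctan2(d[1],d[0]))%180-90, "ymin/max z",P[:,2].max())
if __name__=="__main__":
  report()
  # plate: pixels in top
  C=cloud(f)
  for (u,v) in [(280,320),(290,300),(375,315),(430,260),(435,300),(300,255)]:
    print((u,v),px2w(f,u/1.5,v/1.5))
  print("post top",px2w(f,418/1.5,331/1.5),"grip top?",[px2w(f,x/1.5,y/1.5) for x,y in((349,290),(348,306))])
  print("shaft",px2w(f,382/1.5,279/1.5))
  c=f["color"][140:235,130:350,::-1]; cv2.imwrite("pics/topc.png",cv2.resize(c,None,fx=3.6,fy=3.6,interpolation=cv2.INTER_CUBIC))
E
python3 fit.py
```

```text
top green 3010 [0.66859529 0.13223736 0.410469  ] min [ 0.6303247  -0.10823736  0.39745347] max [0.70693563 0.37371026 0.41837715]
 dir [-8.93126447e-02  9.96003498e-01 -5.31530914e-04] yaw deg 5.124066013571451 ymin/max z 0.42128246837105676
scene green 4054 [0.68698815 0.1360472  0.40160457] min [ 0.64773098 -0.10874592  0.36872015] max [0.71651443 0.37548703 0.41407384]
 dir [-0.0928972   0.99567411  0.00178372] yaw deg 5.330311488498339 ymin/max z 0.41554053783600536
(280, 320) [0.5026467  0.30575008 0.04605131]
(290, 300) [0.54844237 0.28025459 0.07180368]
(375, 315) [0.51707079 0.08620533 0.04338794]
(430, 260) [ 0.64029731 -0.0349901   0.10862498]
(435, 300) [ 0.5528429  -0.05127045  0.05602537]
(300, 255) [0.64638893 0.25349718 0.12705441]
post top [ 0.48209636 -0.00828808  0.12738656] grip top? [array([0.56758795, 0.14200578, 0.18871253]), array([0.53285873, 0.14219651, 0.22982783])]
shaft [0.59283765 0.07239609 0.1694962 ]
```

View pics/topc.png

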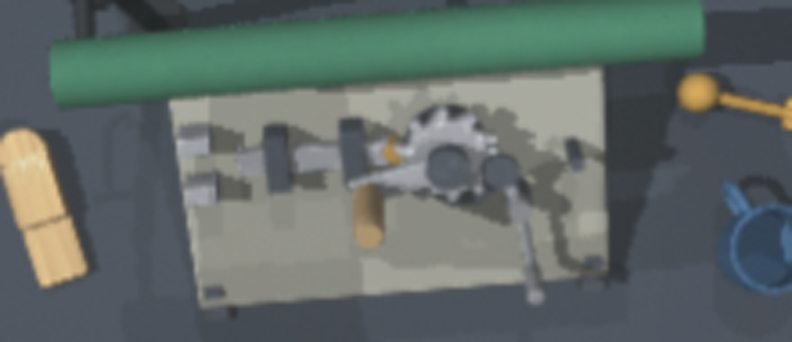

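```bash
cat > geo.py <<'E'
from h import *
import pickle
s3,c3=.5,np.sqrt(.75)
def unit2w(p,q):
    x,y,w=p[:3]; c,s=np.cos(w),np.sin(w)
    return np.array([x+c*q[0]-s*q[1],y+s*q[0]+c*q[1],q[2]])
def uvn(p,u,v,n): return unit2w(p,[c3*u-s3*n, v, .105+s3*u+c3*n])
def grip(p,phi,n): return uvn(p,.075*np.sin(phi),.075*np.cos(phi),n)
E
python3 - <<'E'
from geo import *
from fit import cloud
from scipy.optimize import least_squares
f=pickle.load(open("top.pkl","rb")); g=pickle.load(open("scene.pkl","rb"))
cp=lambda a,b:np.array([a/3.6+130,b/3.6+140])
obs=[((-.165,.25,0),cp(200,306)),((-.165,-.15,0),cp(608,274)),((0,0,.072),cp(447,166)),((-.125,-.064,.095),cp(536,297)),((-.060,-.064,.05),cp(500,170))]
gr=cp(369,236)
def res(p):
    r=[w2px(f,uvn(p,*q))-o for q,o in obs]; r.append(w2px(f,grip(p,p[3],.152))-gr); return np.array(r).ravel()
r=least_squares(res,[.627,.075,.09,0],loss="soft_l1"); print(r.x, r.x[2:]*57.3); print(res(r.x).reshape(-1,2).round(2))
p=r.x
C=cloud(f)
# gutter in unit coords
for n,F in(("top",f),("scene",g)):
    C=cloud(F); hsv=cv2.cvtColor(F["color"],cv2.COLOR_RGB2HSV).astype(int);H,S,V=hsv[...,0],hsv[...,1],hsv[...,2]
    m=(H>60)&(H<82)&(S>90)&(V>60)&(C[...,2]>.2)&(C[...,0]>.5)&(C[...,0]<1.1)
    m=cv2.erode(m.astype(np.uint8),np.ones((3,3)))>0
    P=C[m]-[p[0],p[1],0]; c,s=np.cos(p[2]),np.sin(p[2]); X=P[:,0]*c+P[:,1]*s;Y=-P[:,0]*s+P[:,1]*c;Z=P[:,2]
    q=least_squares(lambda q:np.hypot(X-q[0],Z-q[1])-.027,[.05,.387],loss="soft_l1",f_scale=.003).x
    print(n,"gutter unit x,z",q,"y mid",(Y.min()+Y.max())/2,"slope",np.polyfit(Y,X,1)[0])
    # plate plane residual
    W=C-[p[0],p[1],0]; X=W[...,0]*c+W[...,1]*s;Y=-W[...,0]*s+W[...,1]*c
    e=(C[...,2]-(.105+X*np.tan(np.pi/6)))*c3
    mm=(abs(X+.04)<.09)&(Y>-.14)&(Y<.24)&(abs(e)<.012); print(" plate n resid",np.median(e[mm]),mm.sum())
pickle.dump(p,open("p.pkl","wb"))
print("post n70",uvn(p,-.125,-.064,.07),"top",uvn(p,-.125,-.064,.095),"shaft",uvn(p,0,0,0))
print("grip top",grip(p,p[3],.152),"mid",grip(p,p[3],.117))
for n in("mug",): print(px2w(f,515/1.5,312/1.5,1.65))
E
```

```text
[ 0.62779143  0.07741353  0.09683659 -0.26448437] [  5.54873674 -15.15495435]
[[-9.000e-02  6.000e-02]
 [-7.000e-02 -7.100e-01]
 [ 1.000e-02  2.000e-01]
 [-2.380e+00 -9.100e-01]
 [ 5.420e+00  1.063e+01]
 [ 7.000e-02 -3.000e-02]]
top gutter unit x,z [0.04774336 0.386621  ] y mid 0.05153932055597989 slope 0.0068734298330112575
 plate n resid 0.002246018435216371 4414
scene gutter unit x,z [0.04652151 0.38620904] y mid 0.04973930309503051 slope 0.0032097922370955424
 plate n resid 0.0023810284224997707 1007
post n70 [ 4.91397257e-01 -1.37108633e-04  1.03121778e-01] top [ 0.47895582 -0.00134568  0.12477241] shaft [0.62779143 0.07741353 0.105     ]
grip top [0.52824861 0.14047671 0.22683293] mid [0.54566662 0.1421687  0.19652204]
[ 0.52700502 -0.23926949  0.04701903]
```

Call:
{"api": "send_rows", "payload": {"motion": [[[0.02,0.045,0,-0.07,0],[0.04,0.09,0,-0.14,0],[0.06,0.135,0,-0.21,0],[0.08,0.18,0,-0.28,0],[0.1,0.225,0,-0.345,0]]], "squeeze": 30}}

```text
t: 0.6
position: [0.356, -0.3151, 0.2217]
eef_rot: [[-0.0, 0.996, 0.092], [0.002, 0.092, -0.996], [-1.0, 0.0, -0.002]]
ft_force: [1.7, -0.9, -0.2]
grip_width: 0.0511
```

Call:
{"api": "send_rows", "payload": {"motion": [[[0.02,0.045,0,0,0],[0.04,0.09,0,0,0],[0.06,0.135,0,0,0],[0.08,0.18,0,0,0],[0.1,0.225,0,0,0]]]}}

```text
t: 1.1
position: [0.4562, -0.0881, 0.2216]
eef_rot: [[-0.0, 0.996, 0.092], [0.002, 0.092, -0.996], [-1.0, -0.0, -0.002]]
ft_force: [0.1, -0.3, -0.2]
grip_width: 0.0112
```

```bash
cat > st.py <<'E'
from geo import *
s=read_state(); p=pickle.load(open("p.pkl","rb"))
d=s["position"]-[p[0],p[1],0]; c,q=np.cos(p[2]),np.sin(p[2])
z=s["eef_rot"][:,2]
print("t",round(s["t"],2),"pos",s["position"].round(4),"unit",(np.array([d[0]*c+d[1]*q,-d[0]*q+d[1]*c,d[2]])*1e3).round(1),"jawyaw",np.degrees(np.arctan2(z[1],z[0])).round(1),"F",s["ft_force"].round(1),"w",round(s["grip_width"],4),"q",s["qpos"].round(2))
E
python3 st.py
```

```text
t 1.1 pos [ 0.4562 -0.0881  0.2216] unit [-186.8 -148.1  221.6] jawyaw -84.7 F [ 0.1 -0.3 -0.2] w 0.0112 q [-0.34  0.16  1.79  0.    1.19  1.14]
```

Call:
{"api": "send_rows", "payload": {"motion": [[[0.017,0.015,-0.01,0,0],[0.034,0.035,-0.04,0,0],[0.034,0.035,-0.08,0,0],[0.034,0.035,-0.12,0,0],[0.034,0.035,-0.135,0,0]]]}}

```text
t: 1.6
position: [0.4875, -0.0519, 0.0831]
eef_rot: [[-0.006, 0.996, 0.093], [0.004, 0.093, -0.996], [-1.0, -0.006, -0.004]]
ft_force: [-1.2, -1.4, -0.3]
grip_width: 0.0003
```

Call:
{"api": "send_rows", "payload": {"motion": [[[0,0.015,0,0,0],[0,0.03,0.002,0,0],[0.003,0.042,0.005,0,0],[0.006,0.054,0.008,0,0],[0.01,0.066,0.01,0,0]]]}}

```text
t: 2.1
position: [0.4982, 0.0148, 0.0937]
eef_rot: [[-0.005, 0.996, 0.093], [0.003, 0.093, -0.996], [-1.0, -0.005, -0.004]]
ft_force: [0.5, -0.1, -0.7]
grip_width: 0.0002
```

Call:
{"api": "send_rows", "payload": {"motion": [[[0.003,0.006,0.003,0,0],[0.006,0.012,0.005,0,0],[0.008,0.018,0.006,0,0],[0.008,0.018,0.006,0,0],[0.008,0.018,0.006,0,0]]]}}

```text
t: 2.6
position: [0.5064, 0.0314, 0.0999]
eef_rot: [[-0.005, 0.996, 0.094], [0.001, 0.094, -0.996], [-1.0, -0.005, -0.001]]
ft_force: [-0.8, -6.3, 1.7]
grip_width: 0.0006
```

```bash
python3 st.py; python3 - <<'E'
from h import *
f=grab_frame("scene")
cv2.imwrite("pics/s2.png",cv2.resize(f["color"][140:300,140:380,::-1],None,fx=3.2,fy=3.2,interpolation=cv2.INTER_CUBIC))
E
```

```text
t 2.6 pos [0.5064 0.0314 0.0999] unit [-125.2  -34.1   99.9] jawyaw -84.6 F [-0.8 -6.3  1.7] w 0.0006 q [-0.07  0.38  1.84  0.    0.92  1.4 ]
```

View pics/s2.png

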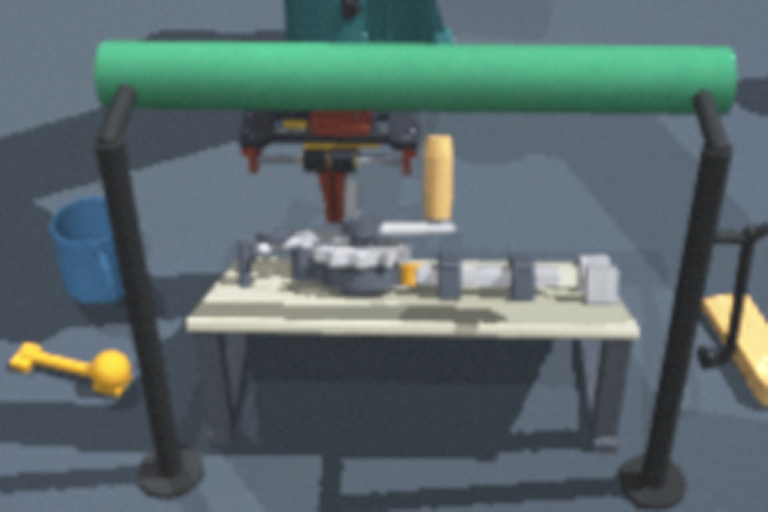

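Call:
{"api": "send_rows", "payload": {"motion": [[[-0.01,-0.025,0,0,0],[-0.02,-0.03,0.045,0,0],[-0.02,-0.03,0.09,0,0],[-0.02,0,0.13,0,0.5],[-0.01,0.03,0.16,0,1]]]}}

```text
t: 3.15
position: [0.4962, 0.0614, 0.2628]
eef_rot: [[-0.003, 0.996, 0.091], [0.001, 0.091, -0.996], [-1.0, -0.003, -0.001]]
ft_force: [1.5, -0.7, 0.0]
grip_width: 0.013
```

Call:
{"api": "send_rows", "payload": {"motion": [[[0.015,0.04,0,0,1],[0.032,0.079,0,0,1],[0.032,0.079,0,0,1],[0.032,0.079,0,0,1],[0.032,0.079,0,0,1]]]}}

```text
t: 3.65
position: [0.5275, 0.1395, 0.2624]
eef_rot: [[-0.004, 0.996, 0.091], [-0.0, 0.091, -0.996], [-1.0, -0.004, -0.0]]
ft_force: [-0.0, 0.2, -0.0]
grip_width: 0.053
```

```bash
python3 st.py; python3 - <<'E'
from geo import *
f=grab_frame("top")
cv2.imwrite("pics/t2.png",cv2.resize(f["color"][130:290,150:350,::-1],None,fx=3.6,fy=3.6,interpolation=cv2.INTER_CUBIC))
E
```

```text
t 3.65 pos [0.5275 0.1395 0.2624] unit [-93.8  71.5 262.4] jawyaw -84.8 F [-0.   0.2 -0. ] w 0.053 q [0.13 0.25 1.57 0.   1.33 1.61]
```

View pics/t2.png

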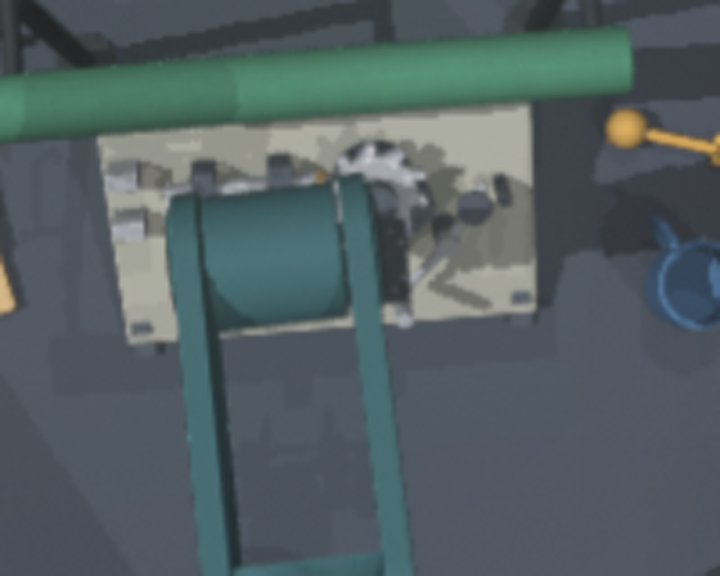

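Call:
{"api": "send_rows", "payload": {"motion": [[[0,0.001,0,0,1],[0,0.001,-0.01,0,1],[0,0.001,-0.03,0,1],[0,0.001,-0.05,0,1],[0,0.001,-0.062,0,1]]]}}

```text
t: 4.2
position: [0.5263, 0.1396, 0.1984]
eef_rot: [[-0.007, 0.996, 0.089], [-0.0, 0.089, -0.996], [-1.0, -0.007, -0.0]]
ft_force: [0.2, 0.3, -0.8]
grip_width: 0.088
```

Call:
{"api": "send_rows", "payload": {"motion": [[[0,0,0,0,0.3],[0,0,0,0,0.2],[0,0,0,0,0.1],[0,0,0,0,0.1],[0,0,0,0,0.1]]], "squeeze": 45}}

```text
t: 4.7
position: [0.5268, 0.1397, 0.1992]
eef_rot: [[-0.005, 0.996, 0.089], [-0.0, 0.089, -0.996], [-1.0, -0.005, -0.0]]
ft_force: [0.2, 0.1, -0.3]
grip_width: 0.0513
```

Call:
{"api": "send_rows", "payload": {"motion": [[[0,0,0,0,0.1],[0,0,0,0,0.1],[0,0,0,0,0.1],[0,0,0,0,0.1],[0,0,0,0,0.1]]]}}

```text
t: 5.2
position: [0.5264, 0.1414, 0.1992]
eef_rot: [[-0.006, 0.996, 0.089], [0.003, 0.089, -0.996], [-1.0, -0.006, -0.003]]
ft_force: [-1.0, 5.9, 0.5]
grip_width: 0.0258
```

```bash
python3 st.py; python3 - <<'E'
from geo import *
from fit import cloud
f=grab_frame("top"); C=cloud(f)[130:290,150:350]
print("wrist top pts", [C[int(y/3.6),int(x/3.6)].round(3).tolist() for x,y in((260,215),(260,250),(260,300),(185,250),(360,250))])
g=grab_frame("scene");C=cloud(g); hs=cv2.cvtColor(g["color"],cv2.COLOR_RGB2HSV)
E
python3 - <<'E'
from geo import *
p=pickle.load(open("p.pkl","rb"))
g0=grip(p,p[3],.152)
for d in (-15,-5,5,15,25,35,45,55,60,75,90,105,120,135,150,165,180):
    print(d,((grip(p,np.radians(d),.152)-g0)*1e3).round(1))
E
```

```text
t 5.2 pos [0.5264 0.1414 0.1992] unit [-94.8  73.5 199.2] jawyaw -84.9 F [-1.   5.9  0.5] w 0.0258 q [0.13 0.31 1.65 0.   1.19 1.61]
wrist top pts [[0.558, 0.152, 0.611], [0.535, 0.151, 0.626], [0.503, 0.151, 0.618], [0.534, 0.198, 0.624], [0.535, 0.088, 0.629]]
-15 [0.2 0.1 0.1]
-5 [11.   3.4  6.5]
5 [22.3  4.5 13.1]
15 [33.6  3.3 19.5]
25 [44.6 -0.1 25.7]
35 [55.  -5.7 31.3]
45 [ 64.5 -13.2  36.3]
55 [ 72.7 -22.5  40.5]
60 [ 76.3 -27.6  42.3]
75 [ 84.5 -45.   46. ]
90 [ 88.5 -64.1  47.3]
105 [ 88.2 -83.7  46. ]
120 [  83.5 -102.3   42.3]
135 [  74.7 -118.8   36.3]
150 [  62.5 -131.9   28.6]
165 [  47.6 -140.9   19.5]
180 [  31.2 -145.1    9.8]
```

Call:
{"api": "send_rows", "payload": {"motion": [[[0.0045,0.001,0.0025,0,0.1],[0.009,0.002,0.005,0,0.1],[0.0135,0.0025,0.0075,0,0.1],[0.018,0.003,0.0105,0,0.1],[0.022,0.003,0.013,0,0.1]]]}}

```text
t: 5.8
position: [0.5482, 0.1451, 0.2121]
eef_rot: [[-0.007, 0.996, 0.089], [0.004, 0.089, -0.996], [-1.0, -0.007, -0.004]]
ft_force: [-2.6, 4.7, -3.5]
grip_width: 0.0258
```

Call:
{"api": "send_rows", "payload": {"motion": [[[0.0045,-0.0002,0.0025,0,0.1],[0.009,-0.0006,0.005,0,0.1],[0.0135,-0.0015,0.0078,0,0.1],[0.018,-0.003,0.0104,0,0.1],[0.022,-0.0045,0.0126,0,0.1]]]}}

```text
t: 6.3
position: [0.5691, 0.1405, 0.2239]
eef_rot: [[-0.01, 0.996, 0.089], [0.004, 0.089, -0.996], [-1.0, -0.01, -0.005]]
ft_force: [-4.9, 2.6, -7.6]
grip_width: 0.026
```

```bash
python3 st.py
```

```text
t 6.3 pos [0.5691 0.1405 0.2239] unit [-52.3  68.5 223.9] jawyaw -84.9 F [-4.9  2.6 -7.6] w 0.026 q [0.12 0.34 1.53 0.01 1.28 1.6 ]
```

Call:
{"api": "send_rows", "payload": {"motion": [[[0.005,-0.0015,0.002,0,0.1],[0.0095,-0.004,0.004,0,0.1],[0.0135,-0.0065,0.006,0,0.1],[0.0175,-0.0095,0.008,0,0.1],[0.0215,-0.013,0.01,0,0.1]]]}}

```text
t: 6.8
position: [0.5878, 0.1285, 0.2338]
eef_rot: [[-0.016, 0.996, 0.089], [0.006, 0.09, -0.996], [-1.0, -0.016, -0.007]]
ft_force: [-11.8, 6.0, 2.0]
grip_width: 0.0259
```

```bash
python3 st.py
```

```text
t 6.8 pos [0.5878 0.1285 0.2338] unit [-34.8  54.7 233.8] jawyaw -84.9 F [-11.8   6.    2. ] w 0.0259 q [0.1  0.36 1.48 0.01 1.32 1.57]
```

Call:
{"api": "send_rows", "payload": {"motion": [[[0.0035,-0.002,0.0012,0,0.1],[0.006,-0.0045,0.0022,0,0.1],[0.008,-0.007,0.0032,0,0.1],[0.01,-0.0095,0.004,0,0.1],[0.011,-0.0115,0.0045,0,0.1]]], "squeeze": 60}}

```text
t: 7.3
position: [0.5968, 0.1184, 0.2386]
eef_rot: [[-0.021, 0.996, 0.09], [0.009, 0.09, -0.996], [-1.0, -0.02, -0.011]]
ft_force: [-9.1, 7.8, 2.1]
grip_width: 0.0257
```

Call:
{"api": "send_rows", "payload": {"motion": [[[0,-0.002,0,0,0.42],[0,-0.004,0,0,0.42],[0,-0.006,0,0,0.42],[0,-0.008,0,0,0.42],[0,-0.008,0,0,0.42]]]}}

```text
t: 7.8
position: [0.5978, 0.1126, 0.2392]
eef_rot: [[-0.018, 0.996, 0.09], [0.013, 0.09, -0.996], [-1.0, -0.017, -0.015]]
ft_force: [-0.9, 10.2, -1.0]
grip_width: 0.0372
```

```bash
python3 st.py; python3 - <<'E'
from h import *
f=grab_frame("scene")
cv2.imwrite("pics/s3.png",cv2.resize(f["color"][120:270,170:370,::-1],None,fx=3.8,fy=3.8,interpolation=cv2.INTER_CUBIC))
E
```

```text
t 7.8 pos [0.5978 0.1126 0.2392] unit [-26.4  37.9 239.2] jawyaw -84.9 F [-0.9 10.2 -1. ] w 0.0372 q [0.06 0.37 1.46 0.01 1.34 1.54]
```

View pics/s3.png

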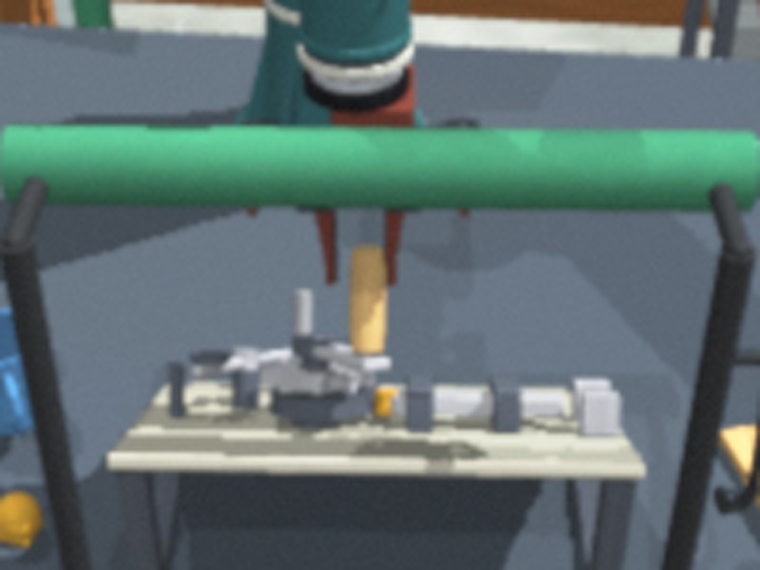

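Call:
{"api": "send_rows", "payload": {"motion": [[[0.002,-0.005,0.001,0,0.42],[0.003,-0.01,0.002,0,0.42],[0.0045,-0.015,0.003,0,0.42],[0.006,-0.02,0.004,0,0.42],[0.007,-0.024,0.005,0,0.42]]]}}

```text
t: 8.35
position: [0.6061, 0.0914, 0.244]
eef_rot: [[-0.016, 0.996, 0.09], [0.018, 0.09, -0.996], [-1.0, -0.014, -0.02]]
ft_force: [1.6, 13.6, -6.7]
grip_width: 0.0369
```

```bash
python3 st.py
```

```text
t 8.35 pos [0.6061 0.0914 0.244 ] unit [-20.2  16.  244. ] jawyaw -84.8 F [ 1.6 13.6 -6.7] w 0.0369 q [0.03 0.37 1.44 0.02 1.35 1.5 ]
```

Call:
{"api": "send_rows", "payload": {"motion": [[[0,-0.006,0.001,0,0.42],[0,-0.011,0.001,0,0.42],[0.0005,-0.016,0.002,0,0.42],[0.001,-0.021,0.002,0,0.42],[0.001,-0.026,0.003,0,0.42]]]}}

```text
t: 8.85
position: [0.6075, 0.0685, 0.2462]
eef_rot: [[-0.016, 0.996, 0.091], [0.024, 0.091, -0.996], [-1.0, -0.014, -0.026]]
ft_force: [1.4, 13.4, -8.1]
grip_width: 0.0371
```

```bash
python3 st.py
```

```text
t 8.85 pos [0.6075 0.0685 0.2462] unit [-21.1  -6.9 246.2] jawyaw -84.8 F [ 1.4 13.4 -8.1] w 0.0371 q [-0.02  0.36  1.44  0.02  1.35  1.46]
```

Call:
{"api": "send_rows", "payload": {"motion": [[[0,-0.004,0,0,0.42],[0,-0.008,0,0,0.42],[0,-0.011,0,0,0.42],[0,-0.014,-0.001,0,0.42],[0,-0.017,-0.001,0,0.42]]]}}

```text
t: 9.35
position: [0.6071, 0.0543, 0.245]
eef_rot: [[-0.017, 0.996, 0.091], [0.03, 0.092, -0.995], [-0.999, -0.014, -0.031]]
ft_force: [-1.4, 10.2, -3.5]
grip_width: 0.0371
```

```bash
python3 st.py
```

```text
t 9.35 pos [0.6071 0.0543 0.245 ] unit [-22.8 -21.  245. ] jawyaw -84.7 F [-1.4 10.2 -3.5] w 0.0371 q [-0.04  0.36  1.45  0.03  1.35  1.43]
```

Call:
{"api": "send_rows", "payload": {"motion": [[[0,-0.003,0,0,0.42],[0,-0.006,0,0,0.42],[0,-0.009,-0.001,0,0.42],[0,-0.011,-0.001,0,0.42],[0,-0.013,-0.002,0,0.42]]]}}

```text
t: 9.85
position: [0.6075, 0.042, 0.2439]
eef_rot: [[-0.016, 0.996, 0.092], [0.031, 0.092, -0.995], [-0.999, -0.013, -0.032]]
ft_force: [-4.4, 5.1, 4.3]
grip_width: 0.0367
```

```bash
python3 st.py; python3 - <<'E'
from h import *
f=grab_frame("scene")
cv2.imwrite("pics/s4.png",cv2.resize(f["color"][120:270,170:370,::-1],None,fx=3.8,fy=3.8,interpolation=cv2.INTER_CUBIC))
E
```

```text
t 9.85 pos [0.6075 0.042  0.2439] unit [-23.6 -33.3 243.9] jawyaw -84.7 F [-4.4  5.1  4.3] w 0.0367 q [-0.06  0.36  1.45  0.03  1.35  1.41]
```

View pics/s4.png

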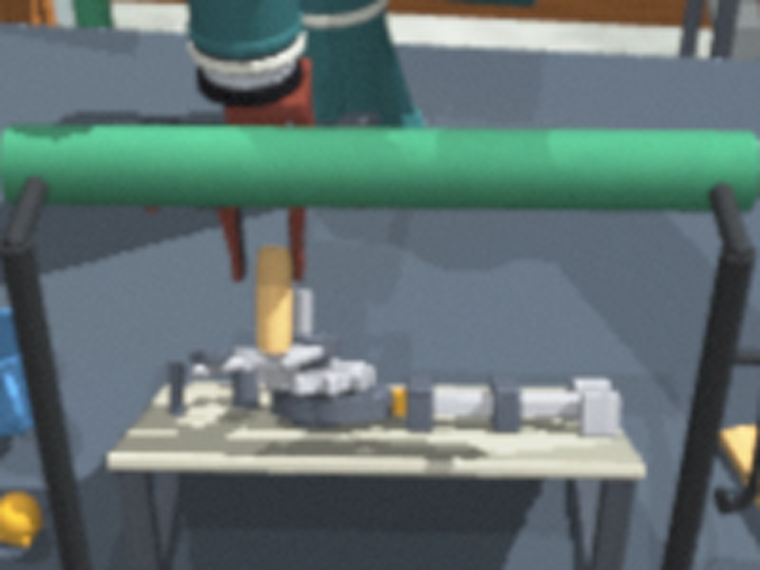

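```bash
cat > roll.py <<'E'
from geo import *
p=pickle.load(open("p.pkl","rb"))
def cen(f):
    x0=w2px(f,uvn(p,0,.05,.019)); x1=w2px(f,uvn(p,0,.10,.019)); a=f["color"].astype(float)
    us=np.arange(int(min(x0[0],x1[0]))-6,int(max(x0[0],x1[0]))+7); v=int(round((x0[1]+x1[1])/2))
    A=a[v-5:v+6,us]; w=np.clip(A[...,0]-A[...,2]-50,0,None)
    U,V=np.meshgrid(us,np.arange(v-5,v+6)); return (w*U).sum()/w.sum(),(w*V).sum()/w.sum(),w.sum(),(x1-x0)/50
a=cen(pickle.load(open("scene.pkl","rb"))); b=cen(grab_frame("scene"))
print(a,b); print("bolt mm ~",(b[0]-a[0])/a[3][0])
E
python3 roll.py
```

```text
(np.float64(267.50628784350255), np.float64(225.21658127619935), np.float64(2147.0), array([0.32184127, 0.00458757])) (np.float64(274.7234820775421), np.float64(225.09436722750547), np.float64(1367.0), array([0.32184127, 0.00458757]))
bolt mm ~ 22.424700892782674
```

Call:
{"api": "send_rows", "payload": {"motion": [[[0,-0.003,0,0,0.42],[0,-0.005,-0.001,0,0.42],[-0.001,-0.007,-0.001,0,0.42],[-0.002,-0.009,-0.002,0,0.42],[-0.002,-0.009,-0.002,0,0.42]]]}}

```text
t: 10.45
position: [0.606, 0.0325, 0.2424]
eef_rot: [[-0.015, 0.996, 0.091], [0.031, 0.092, -0.995], [-0.999, -0.012, -0.032]]
ft_force: [-1.1, 4.7, 0.1]
grip_width: 0.037
```

```bash
python3 st.py; python3 roll.py
```

```text
t 10.45 pos [0.606  0.0325 0.2424] unit [-26.  -42.6 242.4] jawyaw -84.8 F [-1.1  4.7  0.1] w 0.037 q [-0.08  0.36  1.46  0.03  1.34  1.39]
(np.float64(267.50628784350255), np.float64(225.21658127619935), np.float64(2147.0), array([0.32184127, 0.00458757])) (np.float64(274.694776119403), np.float64(225.01119402985074), np.float64(1340.0), array([0.32184127, 0.00458757]))
bolt mm ~ 22.335507987030795
```

Call:
{"api": "send_rows", "payload": {"motion": [[[0,-0.002,0,0,0.42],[-0.001,-0.004,-0.001,0,0.42],[-0.001,-0.005,-0.001,0,0.42],[-0.001,-0.005,-0.001,0,0.42],[-0.001,0.0,-0.001,0,0.6]]]}}

```text
t: 11.0
position: [0.606, 0.0312, 0.2418]
eef_rot: [[-0.013, 0.996, 0.091], [0.029, 0.091, -0.995], [-1.0, -0.01, -0.03]]
ft_force: [0.6, -0.4, 1.2]
grip_width: 0.042
```

Call:
{"api": "send_rows", "payload": {"motion": [[[0,0,0,0,1],[0,0,0,0,1],[0,0,0,0,1],[0,0,0,0,1],[0,0,0,0,1]]]}}

```text
t: 11.5
position: [0.6061, 0.0311, 0.2418]
eef_rot: [[-0.013, 0.996, 0.091], [0.028, 0.091, -0.995], [-1.0, -0.01, -0.03]]
ft_force: [-0.2, -0.0, 0.2]
grip_width: 0.0815
```

```bash
python3 st.py; python3 roll.py; python3 - <<'E'
from h import *
f=grab_frame("scene")
cv2.imwrite("pics/s5.png",cv2.resize(f["color"][120:270,170:370,::-1],None,fx=3.8,fy=3.8,interpolation=cv2.INTER_CUBIC))
E
```

```text
t 11.5 pos [0.6061 0.0311 0.2418] unit [-26.1 -44.  241.8] jawyaw -84.8 F [-0.2 -0.   0.2] w 0.0815 q [-0.08  0.36  1.46  0.03  1.34  1.39]
(np.float64(267.50628784350255), np.float64(225.21658127619935), np.float64(2147.0), array([0.32184127, 0.00458757])) (np.float64(274.72091254752854), np.float64(225.10874524714828), np.float64(1315.0), array([0.32184127, 0.00458757]))
bolt mm ~ 22.416717050292057
```

View pics/s5.png

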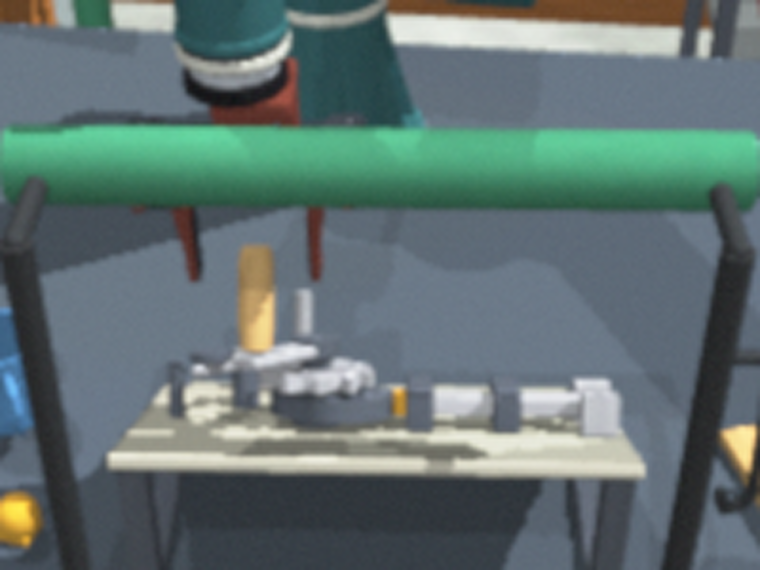

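Call:
{"api": "send_rows", "payload": {"motion": [[[-0.02,0,0.0,0,1],[-0.05,0,0.02,0,1],[-0.08,0,0.05,0,1],[-0.1,0,0.08,0,1],[-0.12,0,0.1,0,1]]]}}

```text
t: 12.1
position: [0.4855, 0.0311, 0.3439]
eef_rot: [[-0.011, 0.996, 0.091], [0.028, 0.091, -0.995], [-1.0, -0.008, -0.029]]
ft_force: [-0.6, -0.1, 0.8]
grip_width: 0.0877
```

Call:
{"api": "send_rows", "payload": {"motion": [[[-0.02,0,0.01,0,1],[-0.03,0,0.01,0,1],[-0.03,0,0.01,0,1],[-0.03,0,0.01,0,1],[-0.03,0,0.01,0,1]]]}}

```text
t: 12.6
position: [0.456, 0.031, 0.353]
eef_rot: [[-0.012, 0.996, 0.091], [0.028, 0.091, -0.995], [-1.0, -0.009, -0.029]]
ft_force: [0.4, -0.3, -1.3]
grip_width: 0.0879
```

```bash
python3 st.py; python3 roll.py; python3 - <<'E'
from h import *
f=grab_frame("top")
cv2.imwrite("pics/t3.png",cv2.resize(f["color"][120:290,120:370,::-1],None,fx=3,fy=3,interpolation=cv2.INTER_CUBIC))
E
```

```text
t 12.6 pos [0.456 0.031 0.353] unit [-175.5  -29.5  353. ] jawyaw -84.8 F [ 0.4 -0.3 -1.3] w 0.0879 q [-0.11  0.05  1.59  0.03  1.51  1.37]
(np.float64(267.50628784350255), np.float64(225.21658127619935), np.float64(2147.0), array([0.32184127, 0.00458757])) (np.float64(274.7512315270936), np.float64(225.11658456486043), np.float64(1218.0), array([0.32184127, 0.00458757]))
bolt mm ~ 22.510921809935866
```

View pics/t3.png

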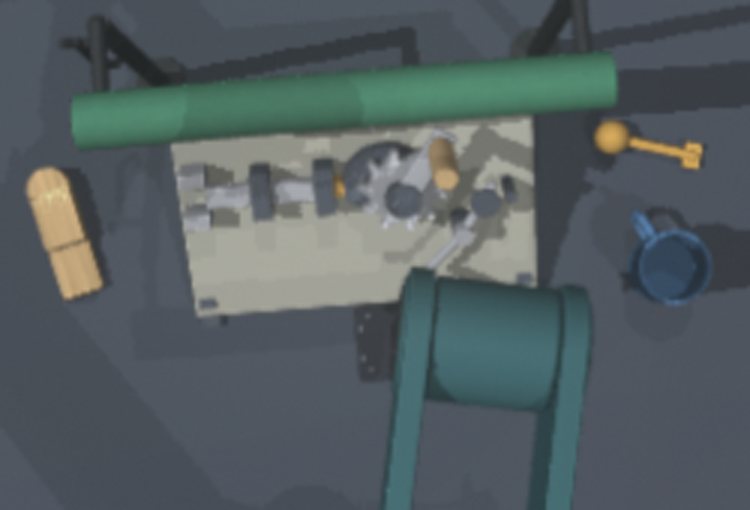

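```bash
python3 - <<'E'
from geo import *
p=pickle.load(open("p.pkl","rb")); f=grab_frame("top")
for v in(.192,.204,.216): print(v,(w2px(f,uvn(p,0,v,.027))-[120,120])*3)
a=w2px(f,uvn(p,0,.185,.027)); r=int(round(a[1])); print(a, f["color"][r,175:205].mean(1).astype(int).tolist(), (np.arange(175,205)-120)[0]*3)
E
```

```text
0.192 [226.61035499 195.52345882]
0.204 [215.8026976  196.44737257]
0.216 [205.00605202 197.3706322 ]
[197.63986352 184.99474464] [82, 81, 82, 86, 111, 137, 137, 136, 136, 136, 137, 143, 143, 138, 140, 148, 159, 162, 162, 161, 150, 149, 149, 152, 159, 153, 161, 155, 117, 89] 165
```

```bash
python3 -c "
from plant import *
print(sign_off())"
```

```text
the job is handed in; nothing more can be done
None
```

The pawl is thrown back and the bolt is fully out and staying out with the crank released. I handed the job in at about 13 s of the 51 s; no verdict was reported.

**What I did**
- I pushed the pawl post to the left with the closed fingers while the bolt was still in, up against its stop.
- The moves keep the tool vertical. I gripped the crank's grip near its top and carried it uphill. For the stretch under the gutter I opened the fingers to a loose cage and pushed it over with the left finger, just in front of the gutter.
- I stopped roughly 15° past the point where the effort dropped, let go, and backed away.

**Last checks**
- **Crank and bolt:** with the gripper open and the measured force near zero, the crank stayed put. Three pictures over more than a second gave the same bolt position.
- **Bolt travel:** the two readings differ slightly. The roller in the scene picture gave 22.3–22.5 mm, only just above the 22.2 mm limit. It is partly hidden there, so I think that reads low. The bolt tip in the top picture lay at about v = 215 mm (216 mm is fully out).
- **Pawl:** it looked fully thrown back in the last picture, with its weight clear of the wheel. I did not measure its angle.
- **Mug, clapper and wedge:** they looked unmoved in the last picture, but I did not measure them. The arm did not go near them.

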